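Crank up, shim and hold the slab level for the microscope

ROBOT

A 6-joint arm with a two-finger parallel gripper is mounted at the origin on the work surface. World frame = base frame: x ahead of the robot, y to its left, z up, the work surface at z = 0. Lengths are in mm, angles in rad, forces in N, time in s.
With the tool pointing down it reaches from about 325 to 875 mm from the base axis. Payload 4.4 kg.
Tool frame: the origin (TCP) lies on the centre line of the jaws, within the pads' length; the fingertips stand ahead of it and the grasp point (between the pads) lies 6 mm ahead of it (ctrl.tcp_to_tips is the z of the fingertips in the tool frame, in mm); z points along the fingers, y is the direction in which the jaws open and shut (so a half turn about z gives the same grasp; the last joint's range is limited). The gripper opens to 85 mm and grips with 20 to 120 N. Pads are 22 mm wide; open, the fingers measure 114 mm over their backs; the gripper's body (76 mm by 85 mm) begins 54 mm behind the grasp point. The pads swing forward as they close: fully open they stand 13 mm farther back than shut.
Start: joints at [1.067, 0.207, 1.542, -0, 1.393, -0.15], TCP at [199.227, 539.385, 256.282] pointing down, gripper open.
Joint ranges: [-2.73, 2.73], [-0.86, 2.22], [0.23, 2.46], [-1.11, 4.25], [0.08, 2.63], [-2.82, 2.82]. Speed limits (rad/s): [2.79, 2.79, 3.14, 3.14, 3.14, 3.14].

INTERFACE

Orientations are given as a 3x3 rotation matrix whose columns are the frame's x, y, z axes.
In Python, from plant import ctrl, sensors, optics gives the robot as it stands. Calls block until the motion is done:
- ctrl.move_ptp(position, orientation): joint-space move of the TCP to a pose.
- ctrl.move_l(position, rot=None, vel=150, threshold=None): straight line of the TCP; rot=None keeps the orientation; vel is the mean speed in mm/s. With threshold (N) it stops when the force on the tool has changed by that much, and returns True; else False.
- ctrl.set_joints(angles): joint-space move.
- ctrl.gripper_to(opening, force=None): finger opening in mm; force is the grip in N (None keeps the last); returns when the fingers have stopped.
- ctrl.hold(seconds).
- ctrl.solve_ik(position, orientation): joint angles nearest the present ones, or None.
- sensors.read_state(): the state.
- optics.grab_frame(name): name is "side" or "top" or "wrist"; returns (picture, depth): 400x640x3 uint8, red, green, blue; 400x640 float32, mm along the optical axis (not along the pixel's ray), 0 where there is no reading.
- optics.camera_params(name): a dict with "mtx" (3x3 intrinsics, pixels), "R" (3x3) and "t" (3): a world point X has camera coordinates R X + t; the wrist camera has in their place "T_tool_cam" (4x4, takes a point from camera to tool coordinates, whose origin is the TCP and whose axes are the flange's). Camera axes: x right, y down, z forward; pixel columns grow to the right and rows downward; lengths in mm; the calibration is good to about 2 mm. A picture is of the moment at which its call begins: read the wrist's pose just before it. camera_params takes no time and is no camera call.
A pose or a line that the arm cannot do raises ctrl.MotionError and nothing moves.
- ctrl.finish_job(): hands the job in, once; it reports no verdict.
The state is a dict: "t": time; "q": joint angles; "qvel": joint speeds; "tau": joint torques, N m; "eef_pos": TCP position; "eef_rot": TCP orientation; "force": force on the tool from outside, world axes, zero at the start; "wrist_torque": the same for the moment, N m; "grip_width": finger opening in mm.
Only numpy, scipy, OpenCV 4.12 (cv2) and the standard library are available. Lean on these libraries where they do the work, as an engineer would, in place of code of your own. Each camera call takes 0.05 s, during which the arm holds its last target.

TASK

Wind the levelling jig's crank clockwise through its full turn up to the stop, so that the hinged stone slab is raised, then slide the thicker of the two finned spacers, nose first, fully home into the one gap under the slab that is high enough for it. Then press the slab down flush onto the spacer and finish while still holding it pressed there, firmly and level. Leave the other things on the table alone.

Things in the scene. Friction and masses are not known exactly. Their poses are not given: they have to be found in the camera images.
- jig: levelling jig, fixed: 170 x 170 x 8 mm dark steel bed; origin under its centre, on the table. x points from the open front (where the spacer goes in) to the slab's hinge; z up. A stop bar across the bed, 22 mm high, has its front face at jig x = -14 mm. The crank is on its +y side.
- slab: stone-faced plate 100 (x) x 150 (y) x 12 mm, hinged at its far edge. Origin: middle of the hinge line, level with the underside (jig x = +50); front edge at slab x = -100; z = face normal. A spring tilts it 0.08 rad, front up. The crank raises it: underside at the hinge 24 mm above the table wound down, 34 wound up. Level when pressed, wound up, onto the thick spacer on the lowest sill.
- slab_front (a point): middle of the slab's front top edge (slab x = -100, z = +12 mm): 54 mm above the table when wound up and sprung open, 46 mm when level (8 mm lower). Pushing down here takes about 3 N to start and 4 N to bring the slab level, before it bears on the spacer; hold with 8 N or more, 2 mm past first firm touch is fine. Let go, it springs up.
- crank (a joint): crank angle in rad, clockwise from above positive; starts at 0 to 0.35, stop at 6.65: a full turn from the start reaches it. Raises the slab 1.5 mm per rad. Needs about 3 N at the handle; stays where it is left.
- crank_axis (a point): fixed point on the crank's vertical axis, 66 mm above the table, at jig x = -20, y = +130 mm
- crank_grip (a point): point to hold on the crank's handle, 35 mm from the axis, 66 mm above the table. Handle: black upright cylinder 20 mm in diameter, 40 to 84 mm above the table; it spins freely on its own axis, so the hand can go round without turning. At crank 0 it lies on the jig's -x side of the axis. The crank arm below it is up to 38 mm high.
- riser_low: lowest of three steel sills, 66 (x) x 40 (y) mm, side by side 50 mm apart, at jig x = -81 to -15, standing out 31 mm before the slab's front edge; jig y is -50, 0 or 50, varying. Top 14 mm above the table. Origin at table height under its centre (jig x = -48), axes as the jig's. Gap to the slab, wound up: 28 mm at the front edge, 25 mm at the stop bar; wound down 18 mm at the front edge.
- riser_mid: another sill, top 25 mm above the table; otherwise as riser_low. The gap over it is 17 mm when wound up: too small.
- riser_high: another sill, top 28 mm above the table; gap 14 mm when wound up: too small.
- spacer_thick: thicker of two loose aluminium spacers, 0.16 kg: bar 70 (x) x 36 (y) x 20 mm with an upright grip fin 26 (x) x 12 (y) mm, 20 to 62 mm above its underside, centred at x = -20. Origin under the bar's centre; x points to the nose (end without fin), which goes in first. Fully home, nose on the stop bar, the origin is at jig x = -49 (riser_low x = -1), resting on the sill, fin outside the slab.
- spacer_thin: like spacer_thick but only 10 mm thick (fin 10 to 52 mm up); the wrong one, leave it
- cup: white lidded drinking cup, 142 mm tall, 88 mm wide; origin under its centre
- loupe: folding loupe, 22 mm tall black barrel with a steel cover, 85 mm long
- stone: pale stone specimen about 36 x 28 x 31 mm
- caliper: caliper lying flat, 200 mm long, 10 mm high
- brush: small brush lying flat
- driver: screwdriver lying flat
Not all that is in view belongs to the job. Leave any green or purple look-alike of the spacer_thick alone.

How it is judged (in metres and radians):
On the way, in this order (a step that is already met when the one before it is completed fails the run):
1. the crank is wound up through its full turn to the stop (value of joint crank above 6.35 rad), for 0.2 s.
2. the thick spacer lies fully home on the lowest sill, under the slab (x of spacer_thick in the frame of riser_low between -0.01 and 0.006 m and y of spacer_thick in the frame of riser_low between -0.012 and 0.012 m and z of spacer_thick in the frame of riser_low between 0.011 and 0.017 m and angle between the x axis of spacer_thick and the x axis of riser_low, either way round below 0.2 rad and angle between spacer_thick's own z axis and vertical below 0.06 rad), for 0.2 s.
At the end, for the whole second after the job is handed in: Crank above 6.3 rad; thick spacer on the lowest sill, nose within about 9 mm of the stop bar, within 12 mm of the sill's middle, square within 0.2 rad; the robot presses the slab (over 3 N), level within 0.02 rad and bearing on the spacer with over 1.5 N (all of step 2 and value of joint crank above 6.3 rad and angle between slab's own z axis and vertical below 0.02 rad and contact force between spacer_thick and slab above 1.5 N and contact force between any of the fingers, the arm and slab above 3 N); the arm keeps its last pose, push and grip.
It fails at once if another thing on the table was moved more than 30 mm (distance of any of spacer_thin, cup, loupe, stone, caliper, brush, driver from where it was at the start of the episode above 0.03 m).
It also fails if it takes over 72 s, if anything falls off the work surface, if the arm or the gripper's body presses on something with over 40 N, if the wrist force passes 120 N, or if a joint passes its speed limit or range.

## Working session

There is one attempt and no reset: what is moved stays moved. The work goes in short steps, each a Python script; the robot and the scene stay as the last script left them, time stands still between calls to the robot, and variables do not carry over. Pictures are saved under pics/ and viewed, and the job is handed in when it is done.

```bash
ls; mkdir -p pics
python3 - <<'E'
from plant import ctrl,sensors,optics
import cv2,numpy as np
for n in ["top","side","wrist"]:
    s=sensors.read_state()
    p,d=optics.grab_frame(n)
    cv2.imwrite(f"pics/{n}0.png",p[:,:,::-1]); np.savez(f"{n}0.npz",p=p,d=d)
    c=optics.camera_params(n); print(n,{k:np.round(v,3).tolist() for k,v in c.items()}, (d>0).mean())
print(s, ctrl.tcp_to_tips)
E
```

```text
pics
top {'mtx': [[395.915, 0.0, 313.397], [0.0, 395.915, 198.89], [0.0, 0.0, 1.0]], 'R': [[-0.0, -1.0, 0.022], [-0.998, -0.001, -0.067], [0.067, -0.022, -0.997]], 't': [-64.188, 582.35, 981.046]} 0.9958203125
side {'mtx': [[403.438, 0.0, 323.861], [0.0, 403.438, 198.179], [0.0, 0.0, 1.0]], 'R': [[-0.926, -0.378, -0.013], [-0.27, 0.685, -0.677], [0.265, -0.623, -0.736]], 't': [524.82, 250.992, 827.976]} 0.99566015625
wrist {'mtx': [[333.76, 0.0, 311.21], [0.0, 333.76, 199.205], [0.0, 0.0, 1.0]], 'T_tool_cam': [[-0.0, -0.947, -0.321, 83.452], [1.0, -0.0, 0.0, 1.139], [-0.001, -0.321, 0.947, -117.469], [0.0, 0.0, 0.0, 1.0]]} 0.9961171875
{'t': 0.1, 'q': array([ 1.06651304e+00,  2.07394040e-01,  1.54282135e+00, -1.05671994e-05,
        1.39348625e+00, -1.50530104e-01]), 'qvel': array([-5.10989917e-04, -2.16906302e-03, -3.78034756e-03, -3.99829037e-04,
       -2.79136700e-04,  8.16690495e-05]), 'tau': array([-5.06015440e-04, -3.84090436e+01, -2.92547929e+01, -3.66991317e-04,
        4.91032319e-03, -1.74013815e-05]), 'eef_pos': array([198.91274959, 538.82450459, 255.2032989 ]), 'eef_rot': array([[-9.38079635e-01,  3.46418213e-01, -1.00991439e-03],
       [ 3.46419550e-01,  9.38077858e-01, -1.85148940e-03],
       [ 3.05988678e-04, -2.08669859e-03, -9.99997776e-01]]), 'force': array([ 0.11043581, -0.44878265,  0.98407038]), 'wrist_torque': array([ 0.03205835, -0.04221597,  0.02638613]), 'grip_width': 85.31327827595905} 25.0
```

View pics/top0.png

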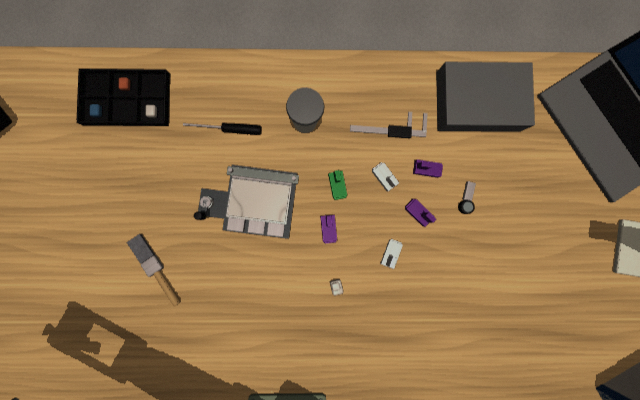

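View pics/side0.png

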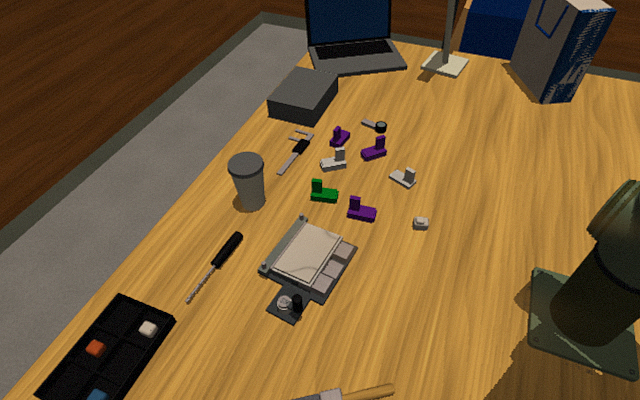

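View pics/wrist0.png

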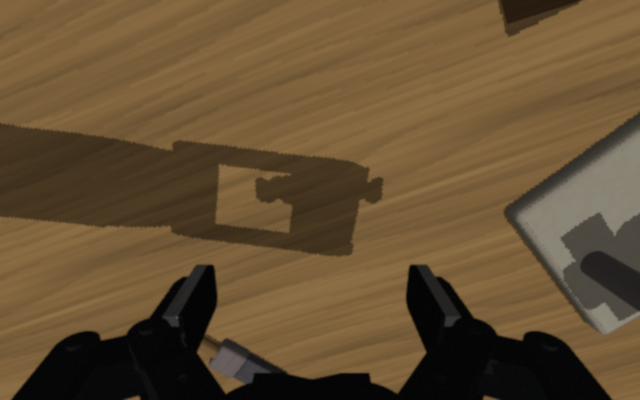

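The jig is at about top (260,202) with its crank on the left at (203,207). The two aluminium spacer candidates are at top (385,177) and (392,254); the green and purple pieces are look-alikes. Next I'll enlarge these and measure heights.

```bash
cat > h.py <<'E'
import numpy as np,cv2
from plant import ctrl,sensors,optics
def world(n,d,state=None):
    c=optics.camera_params(n);K=c['mtx']
    v,u=np.mgrid[:400,:640]
    P=np.stack([(u-K[0,2])/K[0,0]*d,(v-K[1,2])/K[1,1]*d,d],-1)
    if n=='wrist':
        T=c['T_tool_cam'];P=P@T[:3,:3].T+T[:3,3]
        return P@state['eef_rot'].T+state['eef_pos']
    return (P-c['t'])@c['R']
def plane(n,uv,z):
    c=optics.camera_params(n);K=c['mtx'];uv=np.atleast_2d(uv)
    r=np.c_[(uv[:,0]-K[0,2])/K[0,0],(uv[:,1]-K[1,2])/K[1,1],np.ones(len(uv))]@c['R']
    o=-c['R'].T@c['t'];return o+r*((z-o[2])/r[:,2])[:,None]
def crop(p,u0,u1,v0,v1,name,f):
    cv2.imwrite(name,cv2.resize(p[v0:v1,u0:u1,::-1],None,fx=f,fy=f,interpolation=cv2.INTER_CUBIC))
E
python3 - <<'E'
from h import *
a=np.load('top0.npz');p,d=a['p'],a['d'];W=world('top',d)
A=cv2.resize(p[155:255,190:310],None,fx=4,fy=4,interpolation=cv2.INTER_CUBIC)
B=cv2.resize(p[155:280,365:445],None,fx=4,fy=4,interpolation=cv2.INTER_CUBIC)
o=np.zeros((500,800,3),np.uint8);o[:400,:480]=A;o[:500,480:800]=B
cv2.imwrite('pics/crop1.png',o[:,:,::-1])
for nm,(u0,u1,v0,v1) in dict(s1=(370,402,160,193),s2=(375,410,235,275)).items():
    w=W[v0:v1,u0:u1];m=w[...,2]>5
    z=w[...,2][m];print(nm,m.sum(),np.histogram(z,bins=np.arange(4,72,4)), w[m].mean(0))
np.set_printoptions(linewidth=250,precision=0,suppress=True)
print(W[160:245:3,190:306:4,2])
b=np.load('side0.npz');crop(b['p'],250,430,110,330,'pics/crop2.png',2.7) if 0 else crop(b['p'],250,430,120,330,'pics/crop2.png',2.8)
E
```

```text
s1 416 (array([  9,   9,  13, 122, 158,  17,   1,   4,   6,   4,   5,   3,   4,
        10,  40,   8]), array([ 4,  8, 12, 16, 20, 24, 28, 32, 36, 40, 44, 48, 52, 56, 60, 64, 68])) [ 640.01956287 -243.34408333   34.15449674]
s2 408 (array([ 51, 199,  63,   5,   3,   3,   5,   3,   3,   4,   5,  21,  36,
         0,   0,   0]), array([ 4,  8, 12, 16, 20, 24, 28, 32, 36, 40, 44, 48, 52, 56, 60, 64, 68])) [ 447.35765621 -257.38149605   35.08362061]
[[  -1.    4.   -2.    3.    2.   -1.    2.   -1.   -2.    1.   -1.   -0.    1.    1.   -0.    2.    1.    1.    0.   -0.    2.    2.    2.    1.    0.    3.    2.   -2.    5.]
 [   2.    2.    1.    0.   -2.   -0.    3.    2.   -0.   -1.    3.   -2.    2.    1.    1.    3.    4.    0.   -1.    2.    1.    2.    1.    1.   -0.    1.    4.    0.   -2.]
 [   5.    0.    3.    3.    1.    4.    2.    2.   -1.   -0.   31.    8.   10.    7.   11.    3.   -1.   -1.   -1.   -2.   -0.   -1.   -1.    1.   -4.    1.   -1.    2.   -0.]
 [   0.    1.    1.    0.   -0.    0.    3.    2.   -1.   -2.   48.   30.   31.   32.   33.   32.   30.    7.    9.   1
[... 3783 characters left out ...]
   3.   -4.    1.    0.    0.    5.   -0.    1.    4.    2.    1.    1.   -0.    2.   -2.    2.    2.    1.    9.    9.    9.   25.   27.    7.    6.    0.    2.    0.]
 [  -1.    2.   -1.    2.    2.    1.   -0.   -0.    1.   -1.   -2.    3.    3.   -1.    1.   -0. 1019.    0.    2.   -1.    3.    1.    2.    1.   -0.   -3.   -2.    4.    2.]
 [   1.    1.   -0.    3.    3.    1.    2.    3.   -1.   -2.   -2.    0.    3.    3.    0.    1.    1.    2.    1.   -2.   -0.    0.   -1.   -0.    1.   -0.   -1.    2.   -1.]
 [   2.    2.    2.    5.   -1.    2.   -2.    2.    3.    1.    1.   -0.   -2.   -1.    0.   -0.    3.    2.   -0.   -0.    1.   -1.    0.    1.    3.   -0.   -1.   -3.   -2.]]
```

View pics/crop1.png

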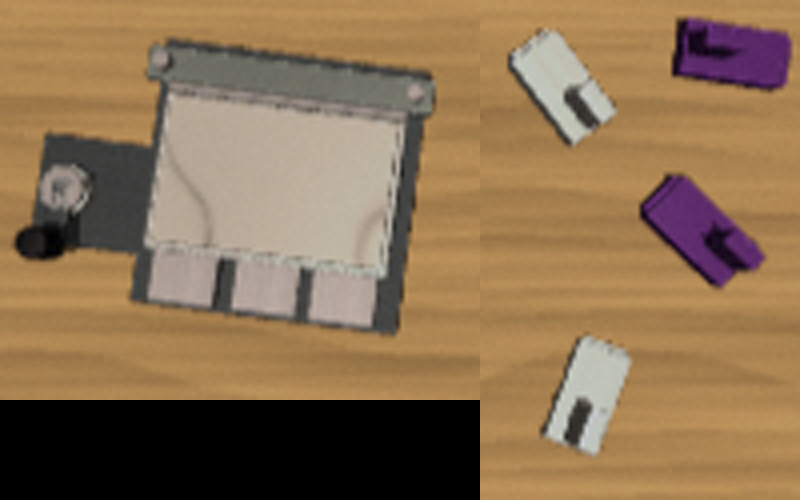

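View pics/crop2.png

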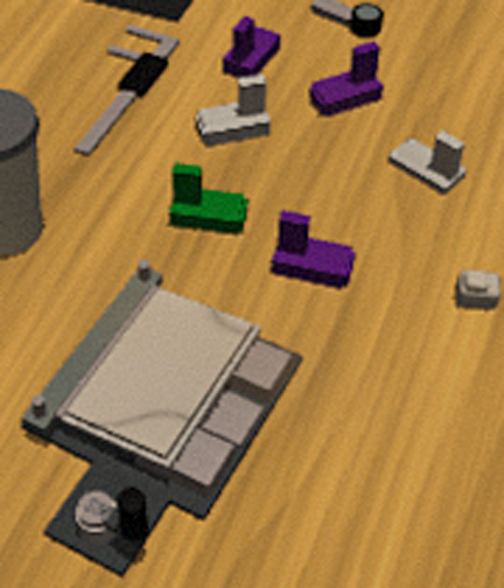

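Heights from the top camera:
- **Spacers:** the one at (385,177) has its bar top at about 20 mm and fin top at 62 mm, so it is spacer_thick. The one at (392,254) has its bar at about 10 mm, so it is the thin one.
- **Sills, left to right:** about 28, 14 and 26 mm, so the middle one is riser_low (jig y=0).

Next is a close wrist view of the jig.

Run:
```python
from h import *
np.set_printoptions(precision=3,suppress=True)
c=plane('top',[[223,229.5],[288.75,238]],8);print(c)
y=(c[0]-c[1])[:2];y/=np.linalg.norm(y);x=np.array([y[1],-y[0]]);J=c.mean(0)[:2]+85*x;print(J,y,np.arctan2(x[1],x[0]))
def tool(yaw):# tool z down, tool x at yaw
    return np.array([[np.cos(yaw),np.sin(yaw),0],[np.sin(yaw),-np.cos(yaw),0],[0,0,-1.]])
# camera at tool +83 x, looks tilt back toward -x of tool
th=np.arctan2(x[1],x[0])
print('camera axis in tool', optics.camera_params('wrist')['T_tool_cam'][:3,2])
for yaw in (th,th+np.pi):
  R=tool(yaw)
  q=ctrl.solve_ik(np.r_[J-20*x+R[:2,0]*40,260],R);print(yaw,q)
```

```text
[[505.172 165.013   8.   ]
 [483.571  -1.526   8.   ]]
[578.665  70.81 ] [0.129 0.992] -0.12898772355605748
camera axis in tool [-0.321  0.     0.947]
-0.12898772355605748 [-0.03   0.261  1.467 -0.     1.413  1.67 ]
3.012604930033736 [-0.015  0.097  1.659 -0.     1.385 -1.457]
```

```bash
cat >> h.py <<'E'
def tool(yaw):
    return np.array([[np.cos(yaw),np.sin(yaw),0],[np.sin(yaw),-np.cos(yaw),0],[0,0,-1.]])
E
python3 - <<'E'
from h import *
J=np.array([578.7,70.8]);th=-.129;x=np.array([np.cos(th),np.sin(th)]);y=np.array([-x[1],x[0]])
R=tool(th+np.pi)
P=np.r_[J-20*x+25*y+R[:2,0]*10,250]
ctrl.move_ptp(P,R)
s=sensors.read_state();p,d=optics.grab_frame('wrist')
np.savez('w1.npz',p=p,d=d,pos=s['eef_pos'],rot=s['eef_rot']);cv2.imwrite('pics/w1.png',p[:,:,::-1]);print(s['t'],s['eef_pos'],s['q'])
E
```

```text
2.1833 [551.96455717 100.30327923 250.00639588] [ 2.53005350e-02  1.82231846e-01  1.58364340e+00  3.77147215e-04
  1.37576908e+00 -1.41769202e+00]
```

View pics/w1.png

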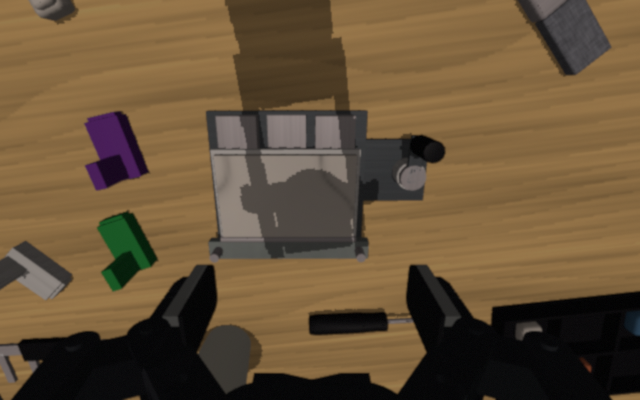

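Wrist view: the jig is square in view. Bed front corners are at about (207,111) and (367,111), the crank hub at (411,177) and the handle at (430,149). I'll enlarge it to refine.

Run:
```python
from h import *
a=np.load('w1.npz');p=a['p']
crop(p,200,450,100,270,'pics/w1c.png',3.2)
```

```text
(no output)
```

View pics/w1c.png

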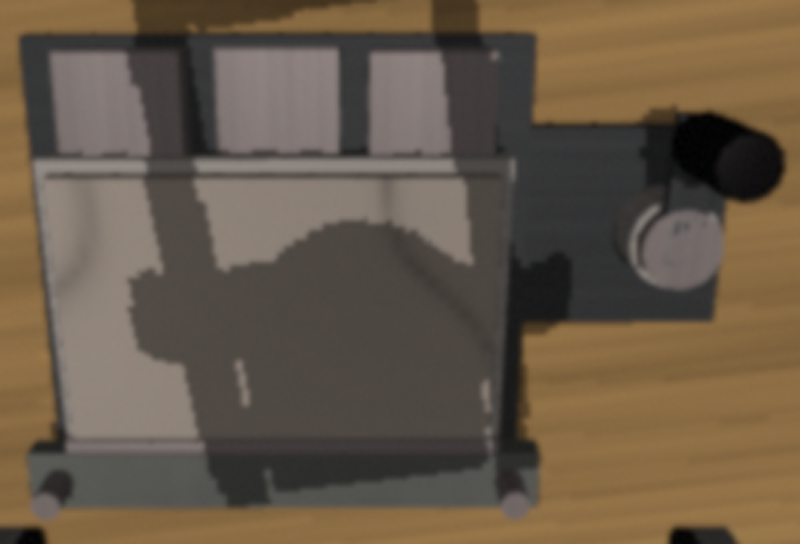

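```bash
cat >> h.py <<'E'
def wplane(uv,z,pos,rot):
    c=optics.camera_params('wrist');K=c['mtx'];T=c['T_tool_cam'];uv=np.atleast_2d(uv)
    r=np.c_[(uv[:,0]-K[0,2])/K[0,0],(uv[:,1]-K[1,2])/K[1,1],np.ones(len(uv))]@T[:3,:3].T@rot.T
    o=rot@T[:3,3]+pos;z=np.broadcast_to(z,(len(uv),));return o+r*((z-o[2])/r[:,2])[:,None]
E
python3 - <<'E'
from h import *
np.set_printoptions(precision=2,suppress=True)
a=np.load('w1.npz')
f=lambda uv,z:wplane(np.array(uv)/3.2+[200-.35,100-.35],z,a['pos'],a['rot'])
b=f([(21,34),(536,34)],8);s=f([(212,48),(338,46)],14);sl=f([(49,48)],28)
s3=f([(369,49)],26)
hub=f([(683,250)],42);hd=f([(750,167)],84);pl=f([(713,320),(530,125)],8)
for n,v in dict(bed=b,sill=s,hub=hub,handle=hd,plate=pl).items():print(n,v[:,:2].tolist())
v=(b[1]-b[0])[:2];print('bed w',np.linalg.norm(v),'th',np.arctan2(-v[0],v[1]))
v=(s[1]-s[0])[:2];print('sill w',np.linalg.norm(v),'th',np.arctan2(-v[0],v[1]))
for th in (-.129,-.11,np.arctan2(-(b[1]-b[0])[0],(b[1]-b[0])[1])):
  x=np.array([np.cos(th),np.sin(th)]);y=np.array([-x[1],x[0]])
  print(th,'J bed',b.mean(0)[:2]+85*x,'J sill',s.mean(0)[:2]+81*x,'J hub',hub[0,:2]+20*x-130*y)
W=world('wrist',a['d'],dict(eef_pos=a['pos'],eef_rot=a['rot']))
for k,(u,v) in dict(low=(288,130),left=(330,130),right=(235,130),bed=(390,190),hub=(412,177),handle=(434,151),slabF=(300,158),slabB=(240,232)).items(): print(k,W[v-2:v+3,u-2:u+3].reshape(-1,3).mean(0))
E
```

```text
bed [[479.3638210972035, 0.8751575470869994], [500.8302197654714, 167.33460568889376]]
sill [[491.32939051106763, 62.668737487700945], [495.8954780010703, 102.96189991651315]]
hub [[569.6155640348215, 203.14144305911572]]
handle [[535.9656660917564, 209.8756477245979]]
plate [[607.2707083473982, 222.4529601826402], [530.0463668930794, 163.1440045173584]]
bed w 167.8378805498326 th -0.12825090095995656
sill w 40.55105539293647 th -0.11284026522714044
-0.129 J bed [574.39  73.17] J sill [573.94  72.4 ] J hub [572.73  71.65]
-0.11 J bed [574.58  74.77] J sill [574.12  73.92] J hub [575.22  71.73]
-0.12825090095995656 J bed [574.4   73.23] J sill [573.95  72.46] J hub [572.82  71.65]
low [509.69  82.88  13.79]
left [509.9  124.73  54.96]
right [501.55  30.61  25.01]
bed [591.06 186.42   7.9 ]
hub [569.86 203.17  38.07]
handle [532.55 205.86  95.41]
slabF [534.72  92.96  43.43]
slabB [608.18  16.9   36.61]
```

Run:
```python
from h import *
np.set_printoptions(precision=2,suppress=True)
th=-.127;R=tool(th+np.pi/2)
h=np.array([536.0,209.9])
ctrl.move_ptp(np.r_[h,140],R)
ctrl.move_l(np.r_[h,72])
s=sensors.read_state();print(s['t'],s['eef_pos'],s['force'])
p,d=optics.grab_frame('wrist');cv2.imwrite('pics/w2.png',p[:,:,::-1])
ctrl.gripper_to(10,30)
s=sensors.read_state();print(s['t'],s['eef_pos'],s['force'],s['grip_width'])
p,d=optics.grab_frame('wrist');cv2.imwrite('pics/w3.png',p[:,:,::-1])
```

```text
4.3917 [536.52 209.89  72.42] [-0.69  0.35  0.96]
5.05 [536.7  209.89  72.49] [1.82 0.47 2.17] 19.389676428819534
```

View pics/w3.png

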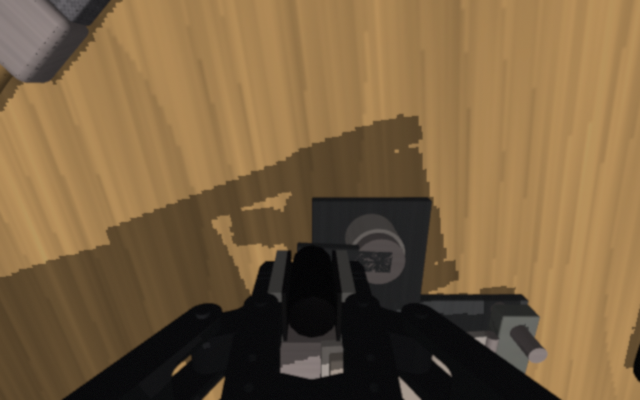

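The handle is held between the pads (around (313,290), width 19.4). Now I'll wind clockwise, first a quarter turn to check forces.

```bash
cat > wind.py <<'E'
from h import *
import sys
np.set_printoptions(precision=2,suppress=True)
ax=np.array([570.3,203.5]);r=35
A0=np.pi-.127   # crank 0 direction
def go(c0,c1,n=None,vel=70):
    n=n or int(np.ceil((c1-c0)/.26))
    for k,c in enumerate(np.linspace(c0,c1,n+1)[1:]):
        a=A0-c
        ctrl.move_l(np.r_[ax+r*np.array([np.cos(a),np.sin(a)]),72.],vel=vel)
        s=sensors.read_state();e=s['eef_pos'][:2]-ax
        print(f"{s['t']:.2f} cmd {c:.2f} act {(A0-np.arctan2(e[1],e[0]))%(2*np.pi):.2f} r {np.hypot(*e):.1f}",s['force'],round(s['grip_width'],1))
c0,c1=float(sys.argv[1]),float(sys.argv[2]);go(c0,c1)
E
python3 wind.py 0.058 1.6
```

```text
5.38 cmd 0.32 act 0.33 r 34.4 [ 2.19 -0.62  2.41] 19.1
5.65 cmd 0.57 act 0.59 r 34.7 [ 2.12 -0.98  3.37] 18.9
5.92 cmd 0.83 act 0.84 r 34.9 [ 0.76 -0.76  4.25] 19.2
6.20 cmd 1.09 act 1.09 r 35.1 [ 0.46 -1.56  4.51] 19.3
6.47 cmd 1.34 act 1.34 r 35.3 [-0.34 -1.52  5.98] 19.1
6.75 cmd 1.60 act 1.59 r 35.5 [0.15 1.86 5.77] 19.7
```

```bash
python3 wind.py 1.6 4.7
```

```text
7.03 cmd 1.86 act 1.85 r 35.8 [0.19 0.71 6.53] 19.1
7.30 cmd 2.12 act 2.10 r 35.9 [0.55 1.5  6.12] 18.9
7.58 cmd 2.38 act 2.36 r 35.9 [1.49 2.26 5.38] 19.3
7.85 cmd 2.63 act 2.62 r 35.9 [2.05 3.07 4.96] 19.1
8.12 cmd 2.89 act 2.89 r 35.9 [4.43 1.57 5.17] 19.6
8.40 cmd 3.15 act 3.16 r 35.9 [3.68 0.5  5.92] 19.0
8.68 cmd 3.41 act 3.42 r 35.7 [3.09 0.87 5.69] 19.4
8.95 cmd 3.67 act 3.69 r 35.5 [ 1.69 -0.71  6.21] 18.9
9.22 cmd 3.93 act 3.95 r 35.3 [ 1.46 -0.04  7.94] 19.2
9.50 cmd 4.18 act 4.21 r 35.1 [ 0.74 -0.04  8.4 ] 19.3
9.78 cmd 4.44 act 4.47 r 34.9 [-0.63  1.35  8.62] 19.1
10.05 cmd 4.70 act 4.73 r 34.7 [0.64 1.93 8.42] 19.1
```

```bash
python3 wind.py 4.7 6.70
python3 - <<'E'
from h import *
ctrl.hold(.3);s=sensors.read_state();print(s['eef_pos'],s['force'])
p,d=optics.grab_frame('side');crop(p,250,370,200,330,'pics/s2.png',4)
E
```

```text
10.32 cmd 4.95 act 4.97 r 34.5 [1.08 3.79 6.9 ] 19.4
10.60 cmd 5.20 act 5.22 r 34.4 [2.49 3.37 5.29] 19.1
10.88 cmd 5.45 act 5.45 r 34.3 [4.23 3.37 3.65] 18.9
11.15 cmd 5.70 act 5.70 r 34.2 [4.47 2.95 5.15] 19.1
11.43 cmd 5.95 act 5.94 r 34.2 [5.24 1.2  3.67] 19.8
11.70 cmd 6.20 act 6.19 r 34.3 [ 6.04 -0.5   4.95] 19.3
11.97 cmd 6.45 act 0.15 r 34.4 [3.84 0.54 6.21] 19.3
12.25 cmd 6.70 act 0.39 r 34.5 [ 2.06 -1.56  6.91] 19.0
[540.32733853 220.61595428  72.29702684] [ 2.76175691 -0.73689293  7.31710427]
```

View pics/s2.png

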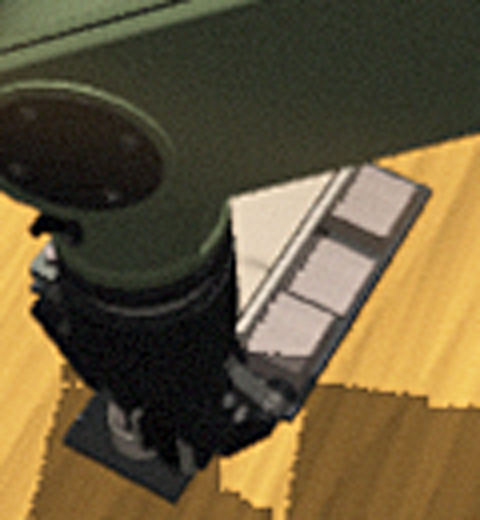

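No stop reaction yet, so I'll nudge on with a force threshold.

Run:
```python
from h import *
np.set_printoptions(precision=2,suppress=True)
ax=np.array([570.3,203.5]);A0=np.pi-.127
for c in np.arange(6.75,7.0,.05):
    a=A0-c
    t=ctrl.move_l(np.r_[ax+34.6*np.array([np.cos(a),np.sin(a)]),72.],vel=30,threshold=10)
    ctrl.hold(.1)
    s=sensors.read_state();e=s['eef_pos'][:2]-ax;print(c,t,s['t'],s['eef_pos'],(A0-np.arctan2(e[1],e[0]))%(2*np.pi),s['force'],s['grip_width'])
    if t or abs(s['force'][1])>9:break
```

```text
6.75 False 12.95 [540.5  220.87  72.23] 0.4006859806758718 [-0.38 -4.06 10.62] 19.221646419062687
6.8 False 13.3 [540.67 221.14  72.17] 0.4098544759682965 [-2.07 -7.65 12.81] 19.090218305405198
6.85 False 13.65 [540.82 221.39  72.08] 0.4182896330500028 [ -5.3  -10.89  16.28] 19.105926824008094
```

The stop is reached: the opposing force grew to about 11 N with no travel. I'll release and go look at the thick spacer closely.

Run:
```python
from h import *
np.set_printoptions(precision=2,suppress=True)
s=sensors.read_state()
ctrl.gripper_to(60)
s=sensors.read_state();pos=s['eef_pos'].copy();pos[2]=160
ctrl.move_l(pos,vel=250)
c=np.array([640,-243.]);yaw=.64+np.pi;R=tool(yaw)
ctrl.move_ptp(np.r_[c+R[:2,0]*10,200],R)
ctrl.hold(.2)
s=sensors.read_state();p,d=optics.grab_frame('wrist')
np.savez('w4.npz',p=p,d=d,pos=s['eef_pos'],rot=s['eef_rot']);cv2.imwrite('pics/w4.png',p[:,:,::-1]);print(s['t'],s['eef_pos'],s['q'],s['force'])
p,d=optics.grab_frame('top');np.savez('t2.npz',p=p,d=d)
W=world('top',d);print(np.round(W[180:228:3,230:300:4,2]))
print('thick bar z',[np.median(W[v-1:v+2,u-1:u+2,2]) for u,v in ((383,175),)])
```

```text
17.425 [ 632.1  -248.56  200.04] [-0.5   0.47  1.32  0.    1.36 -2.71] [-0.56 -0.17 -1.11]
[[   9.   46.   46.   48.   47.   50.   39.   42.   44.   41.   43.   42.
    42.   41.   45.   39.   41.   -1.]
 [  41.   46.   47.   48.   46.   47.   48.   48.   51.   45.   48.   49.
    43.   39.   43.   43.    8.    3.]
 [  41.   49.   48.   47.   48.   46.   50.   46.   48.   49.   45.   50.
    48.   47.   49.   38.   10.    1.]
 [  42.   49.   51.   49.   49.   46.   46.   48.   49.   47.   48.   48.
    48.   47.   49.   40.    8.   -0.]
 [  49.   47.   49.   50.   49.   50.   49.   52.   51.   51.   50.   53.
    48.   49.   52.   45.    8.    3.]
 [  50.   52.   50.   52.   51.   51.   49.   50.   52.   52.   47.   52.
    53.   50.   48.    7.    6.    0.]
 [  49.   49.   50.   48.   55.   52.   51.   49.   50.   54.   51.   49.
    50.   48.   49.   11.   -2.    4.]
 [  52.   48. 1019.   52.   50.   52.   51.   50.   52.   54.   54.   51.
    51.   50.   55.   10.    0.    2.]
 [  52.   54.   50.   51.   52.   54.   50.   49.   52.   53.   50.   52.
    48.   52.   49.   11.    2.   -0.]
 [  55.   52.   54.   54.   52.   54.   54.   55.   53.   52.   53.   50.
    53.   50.   51.    9.   -1.   -1.]
 [  55.   52.   53.   51.   54.   56.   53.   51.   53.   53.   52.   53.
    52.   51.   44.   11.   -1.   -1.]
 [  56.   52.   58.   54.   54.   53.   50.   51.   55.   55.   54.   53.
    49.   49.   49.    9.    1.    5.]
 [  46.   47.   48.   52.   52.   53.   52.   51.   55.   56.   57.   54.
    53.   54.   46.    6.   -1.   -1.]
 [  27.   29.   25.   29.   12.   48.   49.   47.   46.   54.   55.   58.
    52.   55.   45.    9.   -0.    1.]
 [  30.   28.   30.   28.   10.   15.   18.   14.   15.    7.   24.   46.
    48.   48.   43.    6.    2.    1.]
 [  29.   29.   29.   30.    8.   18.   14.   18.   16.    8.   25.   26.
    24.   27.   10.    8.    3.    1.]]
thick bar z [np.float64(20.91643963033058)]
```

View pics/w4.png

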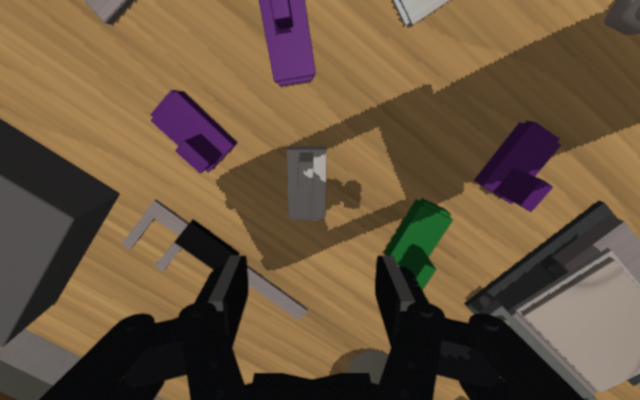

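The slab front now reads about 54 mm, so the jig is wound up. The thick spacer is at (306,183), fin end toward the top and nose toward the bottom. I'll enlarge it to confirm.

Run:
```python
from h import *
a=np.load('w4.npz');crop(np.clip(a['p'].astype(int)*1.6,0,255).astype(np.uint8),270,350,130,240,'pics/w4c.png',5)
```

```text
(no output)
```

View pics/w4c.png

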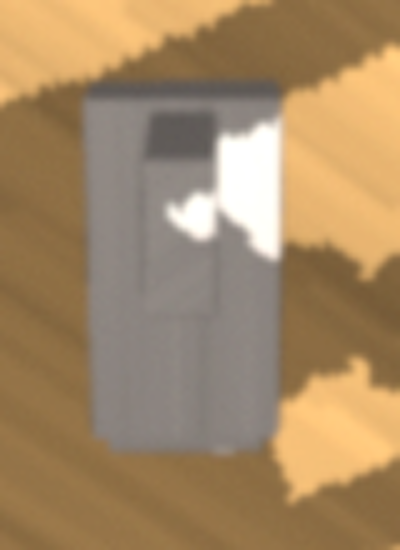

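Run:
```python
from h import *
np.set_printoptions(precision=2,suppress=True)
a=np.load('w4.npz')
f=lambda uv,z:wplane(np.array(uv)/5+[270-.4,130-.4],z,a['pos'],a['rot'])[:,:2]
bk=f([(86,97),(280,95)],20);fr=f([(95,440),(276,438)],20);ft=f([(143,158),(215,158),(215,316),(143,316)],62)
v=fr.mean(0)-bk.mean(0);print('len',np.linalg.norm(v),'w',np.linalg.norm(bk[1]-bk[0]),'yaw',np.arctan2(v[1],v[0]),'ctr',(fr.mean(0)+bk.mean(0))/2)
w=bk[1]-bk[0];print('yaw by back',np.arctan2(-w[0],w[1]), 'sides',[np.arctan2(*(fr[i]-bk[i])[::-1]) for i in(0,1)])
v2=ft[2:].mean(0)-ft[:2].mean(0);print('fin c',ft.mean(0),'len',np.linalg.norm(v2),'yaw',np.arctan2(v2[1],v2[0]),'w',np.linalg.norm(ft[1]-ft[0]))
u=v/np.linalg.norm(v);print('fin expected',(fr.mean(0)+bk.mean(0))/2-20*u)
c=(np.load('w4.npz')['rot']);print(np.arctan2(c[1,0],c[0,0])-np.pi)
```

```text
len 66.11036045388494 w 34.747797099239726 yaw 0.6426514138297719 ctr [ 637.32 -248.43]
yaw by back 0.6503532892605507 sides [np.float64(0.6428005617898336), np.float64(0.6425021687901836)]
fin c [ 623.02 -259.38] len 25.813041138978342 yaw 0.6346290536881015 w 11.208975847803533
fin expected [ 621.31 -260.42]
-5.642659303058162
```

Run:
```python
from h import *
np.set_printoptions(precision=2,suppress=True)
R=tool(.643+np.pi);f=np.array([622.2,-259.9])
ctrl.move_ptp(np.r_[f,110],R)
ctrl.move_l(np.r_[f,52],vel=100)
s=sensors.read_state();print(s['t'],s['eef_pos'],s['force'])
ctrl.gripper_to(5,60)
s=sensors.read_state();print(s['t'],s['eef_pos'],s['force'],s['grip_width'])
ctrl.move_l(np.r_[f,140],vel=150)
th=-.127;x=np.array([np.cos(th),np.sin(th)]);y=np.array([-x[1],x[0]]);J=np.array([574.6,72.2])
R=tool(th+np.pi);g=J+x*(-138-20)
ctrl.move_ptp(np.r_[g,140],R)
s=sensors.read_state();print(s['t'],s['eef_pos'],s['force'],s['grip_width'])
p,d=optics.grab_frame('side');cv2.imwrite('pics/s3.png',p[:,:,::-1])
p,d=optics.grab_frame('wrist');cv2.imwrite('pics/w5.png',p[:,:,::-1]);np.savez('w5.npz',p=p,d=d,pos=s['eef_pos'],rot=s['eef_rot'])
```

```text
18.7083 [ 622.49 -260.06   52.17] [ 1.42 -0.8   0.73]
19.2 [ 622.58 -260.21   52.66] [ 0.3  -0.5   2.08] 11.121103492227153
21.4417 [418.7   91.85 140.16] [-0.46  0.02 -1.47] 11.091512396692728
```

View pics/s3.png

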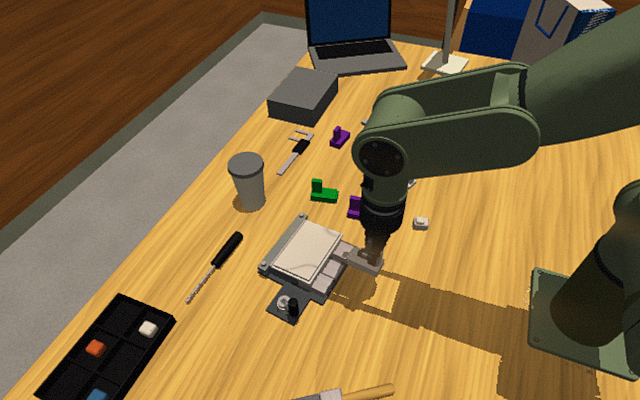

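View pics/w5.png

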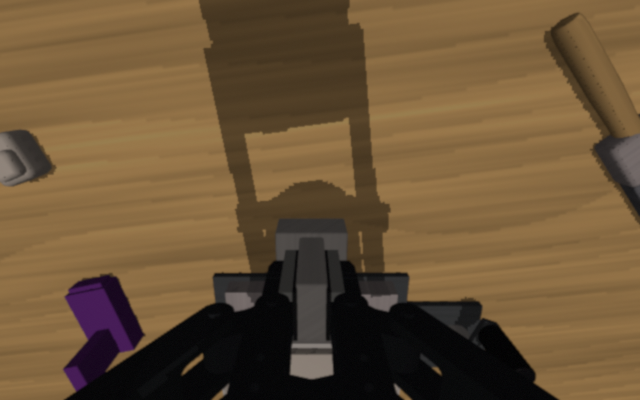

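The spacer is gripped square: its rear edge spans columns 277–345 at row 219, centred on the tool axis. Now I'll lower it in front of the sill and insert.

Run:
```python
from h import *
np.set_printoptions(precision=2,suppress=True)
th=-.127;x=np.array([np.cos(th),np.sin(th)]);J=np.array([574.6,72.2])
G=lambda xo,z:np.r_[J+x*(xo-20),z]
ctrl.move_l(G(-138,68),vel=120)
s=sensors.read_state();print(s['t'],s['eef_pos'],s['force'])
t=ctrl.move_l(G(-60,68),vel=60,threshold=8)
s=sensors.read_state();print(t,s['t'],s['eef_pos'],(s['eef_pos'][:2]-J)@x+20,s['force'])
p,d=optics.grab_frame('side');crop(p,250,410,190,310,'pics/s4.png',5)
```

```text
22.2917 [418.54  92.12  68.39] [-0.24  0.44 -0.51]
False 23.7417 [494.73  82.4   67.88] -60.51864723906023 [ 0.51  0.01 -1.39]
```

View pics/s4.png

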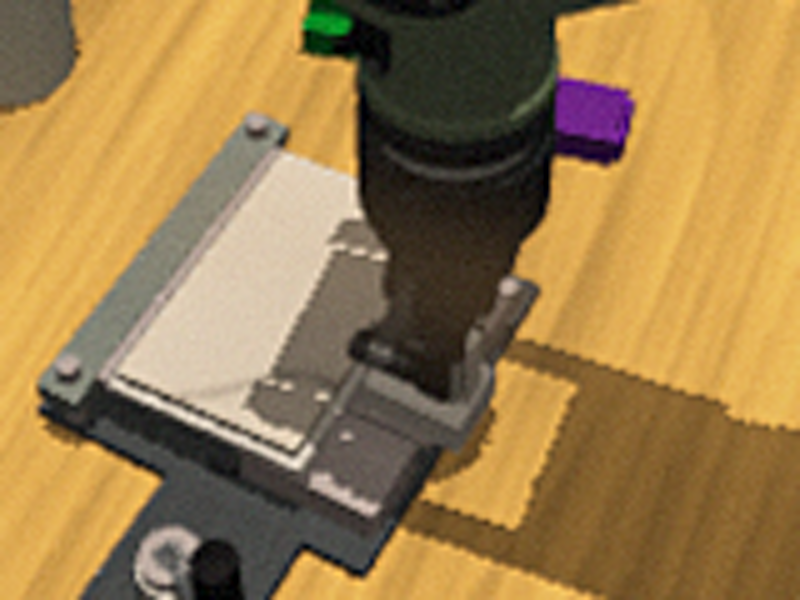

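The spacer is under the slab without contact. I'll push on to the stop bar with a threshold, then set it down.

Run:
```python
from h import *
np.set_printoptions(precision=2,suppress=True)
th=-.127;x=np.array([np.cos(th),np.sin(th)]);J=np.array([574.6,72.2])
G=lambda xo,z:np.r_[J+x*(xo-20),z]
def rep(l):
    s=sensors.read_state();print(l,round(s['t'],2),s['eef_pos'],'xo',round((s['eef_pos'][:2]-J)@x+20,2),s['force'],round(s['grip_width'],2));return s
t=ctrl.move_l(G(-38,67.5),vel=25,threshold=7);s=rep(t)
xo=(s['eef_pos'][:2]-J)@x+20
ctrl.move_l(G(xo-1,67.5),vel=25);rep('back')
t=ctrl.move_l(G(xo-1,62),vel=15,threshold=6);rep(t)
```

```text
True 24.34 [505.47  80.91  67.01] xo -49.67 [-0.02  0.56 -1.02] 11.13
back 24.59 [504.38  81.14  67.33] xo -50.79 [-0.09 -0.55 -2.48] 11.27
True 24.82 [504.39  81.16  66.69] xo -50.78 [-0.18  0.15  4.64] 10.87
```

Run:
```python
from h import *
np.set_printoptions(precision=2,suppress=True)
ctrl.gripper_to(40)
s=sensors.read_state();print(s['t'],s['eef_pos'],s['force'],s['grip_width'])
P=s['eef_pos'].copy();P[2]=150
ctrl.move_l(P,vel=200)
th=-.127;x=np.array([np.cos(th),np.sin(th)])
P[:2]-=60*x;P[2]=170
ctrl.move_l(P,vel=200); ctrl.hold(.1)
s=sensors.read_state();p,d=optics.grab_frame('wrist');cv2.imwrite('pics/w6.png',p[:,:,::-1]);np.savez('w6.npz',p=p,d=d,pos=s['eef_pos'],rot=s['eef_rot'])
p,d=optics.grab_frame('side');crop(p,250,410,190,310,'pics/s5.png',5);print(s['t'])
```

```text
25.2083 [502.91  81.18  65.34] [-0.65  0.53 -0.16] 40.064351415579466
26.35
```

View pics/w6.png

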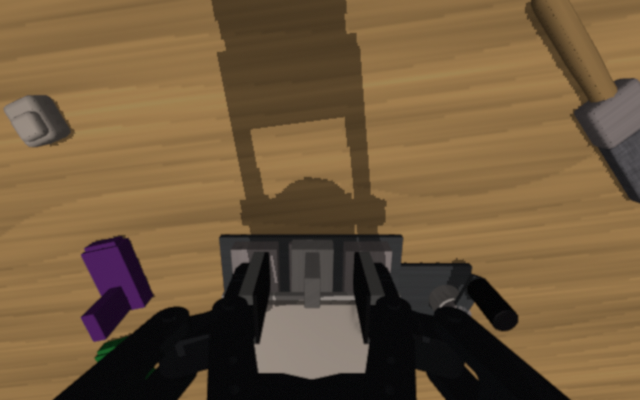

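View pics/s5.png

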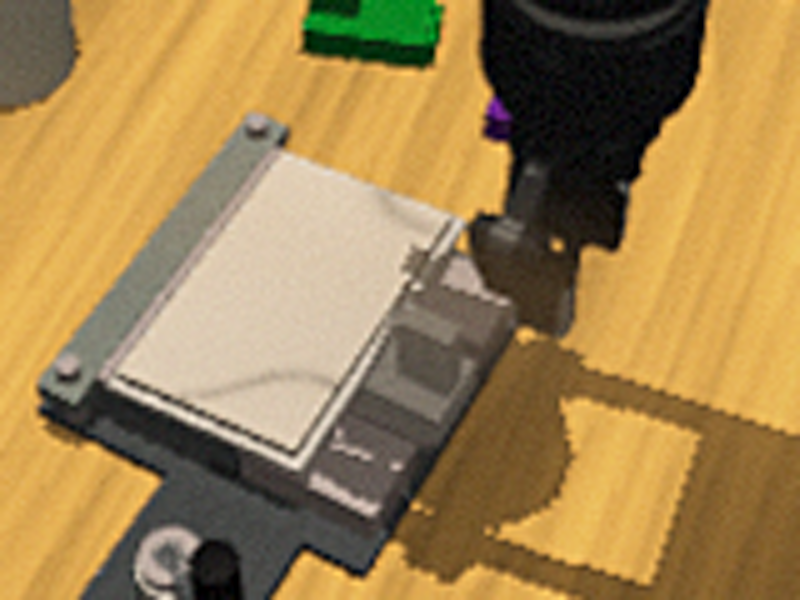

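The spacer sits on the middle sill with its fin outside the slab. Enlarging the wrist view to measure how far it seated.

Run:
```python
from h import *
a=np.load('w6.npz');crop(np.clip(a['p'].astype(int)*1.8,0,255).astype(np.uint8),210,420,225,320,'pics/w6c.png',3.8)
```

```text
(no output)
```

View pics/w6c.png

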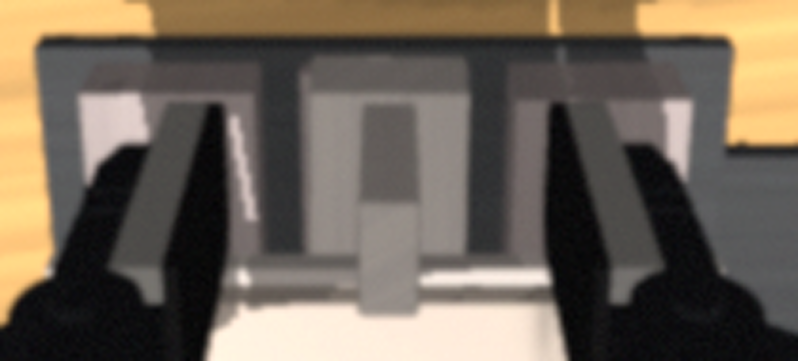

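Run:
```python
from h import *
np.set_printoptions(precision=2,suppress=True)
a=np.load('w6.npz')
f=lambda uv,z:wplane(np.array(uv)/3.8+[210-.37,225-.37],z,a['pos'],a['rot'])[:,:2]
b=f([(40,46),(731,46)],8);t=f([(303,92),(470,92)],34);bt=f([(305,58),(466,58)],14)
y=b[1]-b[0];print(np.linalg.norm(y),np.linalg.norm(t[1]-t[0]),np.linalg.norm(bt[1]-bt[0]));y/=np.linalg.norm(y);x=np.array([y[1],-y[0]])
J=b.mean(0)+85*x;print('J',J,np.arctan2(x[1],x[0]))
for e in(t,bt):
  m=e.mean(0)-J;v=e[1]-e[0];print('back edge jig',m@x,m@y,'yaw rel',np.arctan2(v@-x,v@y))
```

```text
166.4899746409126 36.95237068808119 38.08195642312554
J [574.19  73.08] -0.12725796422678762
back edge jig -85.81304180681971 0.238952486451844 yaw rel 6.852982397226425e-06
back edge jig -84.6522939606377 0.006793306170977273 yaw rel 1.771261621126249e-06
```

Seated: the rear edge measures jig x of about -85 (nominal -84), y about 0 and yaw about 0. Now I'll close the fingers and press the slab just behind its front edge, over the spacer.

Run:
```python
from h import *
np.set_printoptions(precision=2,suppress=True)
th=-.127;x=np.array([np.cos(th),np.sin(th)]);J=np.array([574.4,72.6])
R=tool(th+np.pi);c=J-36*x
def rep(l):
    s=sensors.read_state();print(l,round(s['t'],2),s['eef_pos'],s['force'],round(s['grip_width'],2));return s
ctrl.gripper_to(0,40)
ctrl.move_l(np.r_[c,140],vel=200)
ctrl.move_l(np.r_[c,86],vel=100);ctrl.hold(.2);s=rep('above');f0=s['force'][2]
z=82
while z>62:
    ctrl.move_l(np.r_[c,z],vel=25);s=rep(z)
    if s['force'][2]-f0>9: break
    z-=1
```

```text
above 28.46 [539.43  77.16  86.92] [0.1  0.15 0.8 ] -0.01
82 28.77 [538.46  77.14  81.75] [-0.01  0.55 -0.76] -0.1
81 29.02 [538.65  77.16  80.92] [-0.56  0.39  0.59] 0.03
80 29.27 [538.6   77.16  79.92] [-0.12  0.03 -0.85] 0.1
79 29.52 [538.63  77.17  78.92] [-0.47 -0.78  0.21] 0.25
78 29.77 [538.78  77.19  78.33] [-1.03  0.78  2.22] -0.21
77 30.02 [538.6   77.2   77.05] [-1.3   0.    2.85] 0.14
76 30.27 [538.49  77.23  75.9 ] [-1.33  1.06  2.95] -0.31
75 30.52 [538.47  77.21  74.87] [-2.16  1.01  4.61] 0.08
74 30.77 [538.49  77.22  73.89] [-2.84  1.    4.16] -0.05
73 31.02 [538.55  77.21  72.91] [-3.16  0.97  4.43] 0.16
72 31.27 [538.59  77.21  71.97] [-4.11 -0.39  5.09] -0.36
71 31.52 [538.6   77.19  71.11] [-3.89  0.21  5.77] -0.18
70 31.77 [538.65  77.19  71.04] [-5.08  0.55 10.58] -0.03
```

Firm contact came at TCP z 71, so the slab is at 46 mm, the predicted level height. I'll press further for a firm hold and check.

Run:
```python
from h import *
np.set_printoptions(precision=2,suppress=True)
th=-.127;x=np.array([np.cos(th),np.sin(th)]);J=np.array([574.4,72.6]);c=J-36*x
def rep(l):
    s=sensors.read_state();print(l,round(s['t'],2),s['eef_pos'],s['force'],round(s['grip_width'],2));return s
for z in (69.3,68.6,67.9):
    ctrl.move_l(np.r_[c,z],vel=15);ctrl.hold(.3);s=rep(z)
    if s['force'][2]>20:break
p,d=optics.grab_frame('side');crop(p,250,410,190,310,'pics/s6.png',5)
p,d=optics.grab_frame('wrist');cv2.imwrite('pics/w7.png',p[:,:,::-1])
p,d=optics.grab_frame('top');cv2.imwrite('pics/t3.png',p[:,:,::-1])
W=world('top',d)
ctrl.hold(.3);rep('')
w=W[170:232,222:300].reshape(-1,3);q=(w[:,:2]-J);u=q@x;v=q@np.array([-x[1],x[0]])
for y0,y1 in((-70,-35),(35,70),(-70,70)):
  m=(u>-46)&(u<40)&(v>y0)&(v<y1)&(w[:,2]>38)&(w[:,2]<54)
  A=np.c_[u[m],np.ones(m.sum())];print(m.sum(),np.linalg.lstsq(A,w[m,2],rcond=None)[0])
```

```text
69.3 32.32 [538.64  77.2   71.01] [-8.49 -0.08 15.75] -0.19
68.6 32.87 [538.68  77.21  71.  ] [-10.58   0.27  19.71] -0.01
67.9 33.42 [538.68  77.23  70.96] [-12.25   0.64  24.01] -0.15
 33.87 [538.7   77.19  70.97] [-11.43   1.38  24.09] 0.08
408 [ 0.01 46.34]
29 [ 0.09 43.78]
534 [ 0.02 46.32]
```

View pics/s6.png

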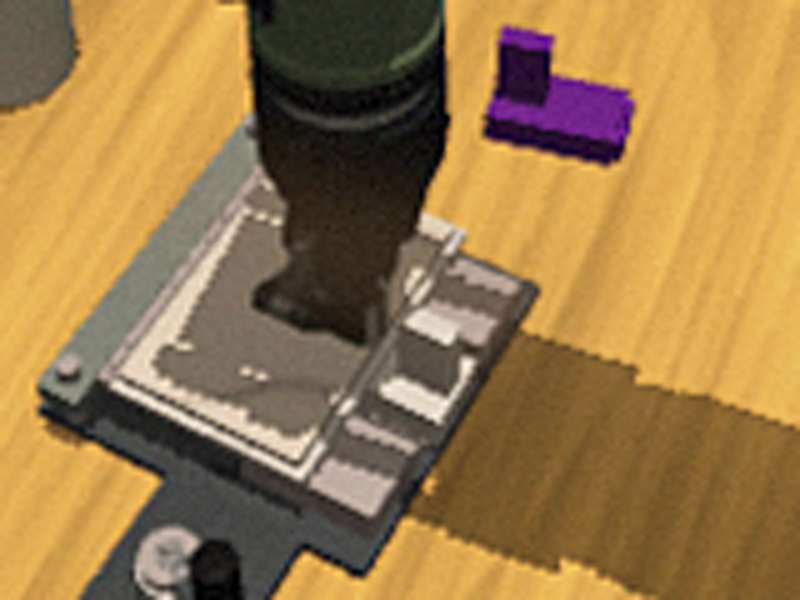

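View pics/w7.png

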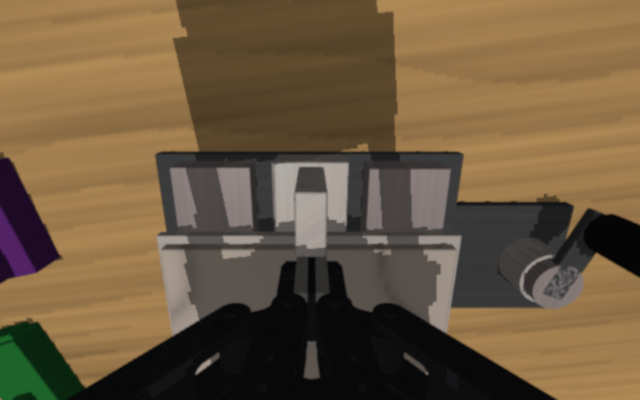

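The slab depth slope is about 0.01, the tool stays at the level height (TCP z 71, tips at 46 mm), and the 24 N push is steady. Handing in.

Run:
```python
from h import *
ctrl.finish_job();s=sensors.read_state();print(s['t'],s['eef_pos'],s['force'])
```

```text
the job is handed in; nothing more can be done
the job is handed in; nothing more can be done
```

The job is handed in at about 34 s of the 72 s allowed, with the arm still pressing the slab. No verdict was given.

**Crank:** I wound it clockwise by the handle until the reaction grew to about 11 N with no further travel. The slab front then read about 54 mm, the wound-up height.

**Spacer:** I took the aluminium spacer whose bar measured 20 mm, not the 10 mm one or the coloured look-alikes. It went nose first onto the middle sill, the lowest at about 14 mm, until it touched the stop bar. I backed it off about 1 mm before setting it down. After release its rear edge was at jig x of about -85 (nominal -84), with y and yaw about 0.

**Pressing:** The closed fingers touch firmly at TCP z 71, which puts the slab top at 46 mm, the level height. The upward push on the tool held at 24 N, with about 11 N sideways.

**Checks that disagreed:**
- **Slab slope:** top-camera depth gave 0.01–0.02 rad over most of the slab, so it does not settle the 0.02 limit. A 29-pixel patch beside the arm read 0.09, which I took as an artefact because the height and force checks agreed with level.
- **Jig position:** the top and wrist cameras differed by about 4 mm along x. I used the wrist camera's value, and the stop-bar contact came within 1 mm of it.

I saw no contact with the other objects, but I did not re-measure their positions at the end.

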